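# Vent the grease rig, snap the push gun onto its tilted nipple and hold the stroke

## Robot

A 7-joint arm with a two-finger parallel gripper is mounted at the origin on the work surface. World frame = base frame: x ahead of the robot, y to its left, z up, the work surface at z = 0. Lengths are in m, angles in rad, forces in N, time in s.
With the tool pointing down it reaches from about 0.4 to 0.85 m from the base axis. Payload 10.4 kg.
Tool frame: the origin (TCP) lies on the centre line of the jaws, within the pads' length; the fingertips stand 22 mm ahead of it and the grasp point (between the pads) lies 3 mm ahead of it; z points along the fingers, y is the line along which they close (so a half turn about z gives the same grasp; the last joint's range is limited). The gripper opens to 87 mm and grips with 3 to 60 N. Pads are 19 mm wide; open, the fingers measure 117 mm over their backs; the gripper's body (75 mm by 190 mm) begins 51 mm behind the grasp point.
Start: joints at [-1.358, 0.332, -0.065, 1.46, 0.022, 1.35, -0.088], TCP at [0.146, 0.608, 0.245] pointing down, gripper open.
Joint ranges: [-2.6, 2.6], [-0.5, 2.12], [-1.47, 1.34], [0.16, 2.42], [-1.27, 4.41], [0.06, 2.06], [-2.6, 2.6]. Speed limits (rad/s): [2.22, 2.22, 2.79, 2.79, 3.14, 3.14, 3.14].

## Interface

Orientations are given as a unit quaternion [x, y, z, w].
In Python, from bench import r gives the robot as it stands.
- The arm moves only by the shell command python3 jog.py 'ROWS' [FORCE]. ROWS is a JSON list of rows, 1 to 12 of them, each of 5 numbers: dx, dy, dz in m, then a turn about the tool's z in rad, then the finger opening in m; each row is the pose to reach, as a shift and turn from the pose commanded when the command began, along the tool's axes at that moment; what a row does not reach only later rows make up. A row lasts 1/10 s, in which the tool goes at most 0.05 m and 0.15 rad, less where a joint would pass 70% of its speed; a pose out of reach is approached as far as the arm can. The fingers move at their own pace and stop on an object; FORCE is the grip in N (left out, the last holds). Time passes only in rows, so rows that do not move let the fingers close. It prints the time, the measured TCP pose, the force, the opening and the grip force at its end.
- r.read_state(): the state, without advancing time (a new reading comes with each control period).
- r.camera(name): name is "scene" or "top" or "wrist"; returns a dict with "img" (384x512x3 uint8, red, green, blue), "fx", "fy", "cx", "cy" (pixels), "pose" (4x4, takes a point from camera to world coordinates). Camera axes: x right, y down, z forward; pixel columns grow to the right and rows downward; lengths in m; the calibration is good to about 2 mm. The wrist camera is an equidistant fisheye: a pixel r from the principal point sees the ray r / f radians off the axis. A picture is of the moment at which its call begins. There is no depth.
- r.close_job(): hands the job in; it is judged then, once.
The state is a dict: "time": time; "joint_positions": joint angles; "joint_vel": joint speeds; "joint_torque": joint torques, N m; "ee_pos": TCP position; "eef_rot": TCP orientation; "ft_force": force on the tool from outside, world axes, zero at the start; "torque": the same for the moment, N m; "width": finger opening in m; "grip_force": force on a finger pad.
Only numpy, scipy, OpenCV 4.12 (cv2) and the standard library are available. Lean on these libraries where they do the work, as an engineer would, in place of code of your own. Each camera call takes 0.05 s, during which the arm holds its last target. There are 200 camera calls.

## Task

Vent the grease test rig before coupling up: pull its red-knobbed sprung vent lever towards the robot through its full stroke, then ease it slowly all the way back to rest without letting it fly back. Then take the push-type grease gun out of its holder, press its coupler squarely onto the rig's tilted nipple until it snaps home, and keep pushing along the nipple until the gun's spring is squeezed nearly all the way in. Finish while still gripping the gun and holding it pressed like that, and leave the other things on the bench where they stand.

Things in the scene. Friction and masses are not known exactly. Their poses are not given: they have to be found in the camera images.
- rig: Grease test rig, fixed to the bench: grey base plate 260 x 340 x 12 mm, copper tube coil at its back (150 mm across, 142 mm high), and in front an aluminium manifold bar 50 x 210 mm (top 75 mm above the bench) with a 63 mm gauge (up to 155 mm), the tilted nipple on its left (+y) and the vent lever on its right (-y). Origin: centre of the underside; x points to the back, away from the robot.
- nipple: Brass button-head nipple on the rig, tilted 30 degrees from vertical towards the robot (the rig's -x). Origin: centre of the flat top of its head, 119 mm above the bench; z points outwards along its axis, the way the gun must lie. Head 16 mm in diameter, 7.5 mm long, bevelled (flat top 10 mm); neck 10 mm in diameter, 16 mm long, then a 20 mm hexagon.
- vent_lever (a joint): Angle of the sprung vent lever (rad): 0 at rest, leaning 0.35 rad from vertical to the rig's back; grows to 0.87 at the stop as the knob is pulled to the robot (the rig's -x). Spring: 3.4 N at the knob to start, 10 N at full stroke, plus drag. Let go at full stroke it flies back at over 3 rad/s; let go within 0.1 rad of rest it closes softly.
- lever_knob (a point): Centre of the red ball knob, 32 mm in diameter, on top of the vent lever's 10 mm rod, 105 mm from the pivot; about 195 mm above the bench at rest. Moves with the lever in the rig's x-z plane. Round, so it can slip sideways out of a weak pinch; one finger in front of it and one behind (closing along the rig's x) hold it surely.
- lever_pivot (a point): Point on the vent lever's pivot axis (the axis runs along the rig's y), in the plane of the lever; 96 mm above the bench. Axes as the rig's.
- holder: Gun holder, fixed to the bench: dark steel disc 100 mm in diameter, 10 mm thick, with an upright aluminium tube on it, 45 mm outside, 37 mm inside, its rim 100 mm above the bench. Origin: centre of the underside.
- gun: Push grease gun, 185 mm long, 0.3-0.45 kg, nose down in the holder (nose 10 mm above the bench). Origin: centre of the coupler's mouth at the nose, spring at rest; z runs from nose to tail. From the nose: coupler 26 mm in diameter (0-34 mm, lip 31 mm), 12 mm rod (34-60), barrel 34 mm in diameter (60-170; black rubber grip 113-169), blue end cap (170-185). Round: grip from any side.
- gun_grip (a point): Point on the gun's axis in the rubber grip, 150 mm from the nose, where to take the gun (34 mm in diameter). Axes as the gun's.
- coupler_seat (a point): Centre of the flat seat inside the coupler, 12 mm behind its mouth; moves with the coupler, axes as the gun's. The flared mouth is 25 mm wide, 20 mm inside. Four sprung jaws 7 mm ahead of the seat ride over the nipple's head (5 to 8 N) and snap in behind it; the seat then lies on the head's top, this point within 1 mm of the nipple's origin along the axis.
- plunger (a joint): How far the coupler and its rod are pushed into the barrel (m): 0 with the spring at rest, 0.020 fully in. The spring needs 9 N to start, then 0.35 N more per mm: 14.5 N at 16 mm, 16 N fully in. The coupler snaps on before the rod goes in.
- oil_jar: Bystander: amber oil bottle, 60 mm in diameter, 110 mm high, black cap. It or the holder stands on the left of the rig's front, the other on the right. Origin: centre of the underside.
- grease_tin: Bystander: tin with a red lid, 76 mm in diameter, 65 mm high, between robot and rig. Origin: centre of the underside.
- sample_bottle: Bystander: yellow oil bottle with a white cap, 54 mm in diameter, 140 mm high, far left. Origin: centre of the underside.
- beaker: Bystander: empty glass beaker, 68 mm in diameter, 85 mm high, right of the rig. Origin: centre of the underside.
- wrench: Bystander: steel spanner 180 mm long, lying left of the rig. Origin: its middle, underside.
- screwdriver: Bystander: screwdriver with a blue handle, 200 mm long, lying far right. Origin: its middle, underside.

How it is judged:
On the way, in this order (a step that is already met when the one before it is completed fails the run):
1. the vent lever is pulled through its stroke (above 0.80 of 0.87 rad) (value of joint vent_lever above 0.8 rad), for 0.1 s.
2. the vent lever is eased back to rest (below 0.06 rad) (value of joint vent_lever below 0.06 rad), for 0.2 s.
3. the coupler is snapped squarely onto the nipple (z of coupler_seat in the frame of nipple below 0.002 m and distance between coupler_seat and nipple below 0.0045 m and angle between the z axis of coupler_seat and the z axis of nipple, either way round below 0.12 rad), for 0.1 s.
At the end, for the whole second after the job is handed in: Coupler snapped home on the nipple (seat within 2 mm of the head along the axis, 4.5 mm in all), square within 0.12 rad, plunger held over 15 of its 20 mm in, over 8 N on the nipple, gripper still holding the gun (over 2 N), vent lever at rest (below 0.06 rad) (all of step 3 and value of joint plunger above 0.015 m and contact force between gun and nipple above 8 N and contact force between the fingers and gun above 2 N and value of joint vent_lever below 0.06 rad); the arm keeps its last pose, push and grip.
It fails at once if the vent lever flies back (faster than 1.7 rad/s) (velocity of joint vent_lever below -1.7 rad/s).
It fails at once if another thing on the bench is moved more than 30 mm or tipped over (distance of any of oil_jar, grease_tin, sample_bottle, beaker, wrench, screwdriver from where it was at the start of the episode above 0.03 m or angle between any of oil_jar, grease_tin, sample_bottle, beaker, wrench, screwdriver's own z axis and vertical above 0.6 rad).
It also fails if it takes over 59 s, if anything falls off the work surface, if the arm or the gripper's body presses on something with over 40 N, if the wrist force passes 120 N, or if a joint passes its speed limit or range.

## Working session

There is one attempt and no reset: what is moved stays moved. The work goes in short steps, Python scripts to look and compute and a shell command to move; the robot and the scene stay as the last step left them, time stands still between calls to the robot, and variables do not carry over. Pictures are saved under pics/ and viewed, at most 10 in all, crops included, and the job is handed in when it is done.

```bash
ls; mkdir -p pics
python3 - <<'E'
from bench import r
import cv2,numpy as np
s=r.read_state();print({k:np.round(v,3) for k,v in s.items()})
ims=[]
for n in ["scene","top","wrist"]:
    c=r.camera(n);cv2.imwrite(f"pics/{n}0.png",c["img"][...,::-1]);print(n,c["fx"],c["fy"],c["cx"],c["cy"],np.round(c["pose"],4).tolist())
E
```

```text
bench.py
jog.py
pics
{'time': np.float64(0.0), 'joint_positions': array([-1.358,  0.333, -0.065,  1.461,  0.022,  1.35 , -0.089]), 'joint_vel': array([-0.001,  0.   ,  0.001, -0.001,  0.001,  0.001,  0.   ]), 'joint_torque': array([ 1.0000e-03, -6.2324e+01,  2.5000e-02, -3.8990e+01, -6.1000e-02,
        4.0000e-02,  0.0000e+00]), 'ee_pos': array([0.146, 0.607, 0.244]), 'eef_rot': array([ 0.118,  0.993, -0.001, -0.   ]), 'ft_force': array([-0.072, -0.325, -0.643]), 'torque': array([-0.007,  0.045, -0.022]), 'grip_force': np.float64(0.0), 'width': np.float64(0.087)}
scene 426.2382908210344 426.2382908210344 254.39800583512735 196.29671038216472 [[0.4001, 0.7731, -0.4922, 1.2298], [0.9164, -0.3288, 0.2285, -0.3056], [0.0148, -0.5425, -0.8399, 1.2921], [0.0, 0.0, 0.0, 1.0]]
top 351.2691043739305 351.2691043739305 257.5745876638516 195.99650063068373 [[-0.0149, -0.9897, 0.1427, 0.3334], [-0.9999, 0.0146, -0.0033, 0.005], [0.0012, -0.1427, -0.9898, 1.5], [0.0, 0.0, 0.0, 1.0]]
wrist 297.3186396354542 297.3186396354542 254.9801343642436 188.52628526895919 [[0.2339, 0.9328, 0.274, 0.0721], [0.9722, -0.2236, -0.0689, 0.6266], [-0.003, 0.2826, -0.9592, 0.3842], [0.0, 0.0, 0.0, 1.0]]
```

View pics/scene0.png

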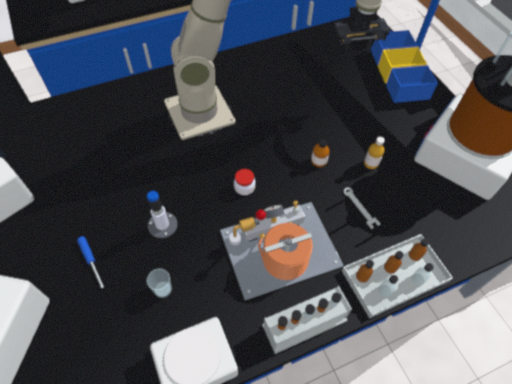

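View pics/top0.png

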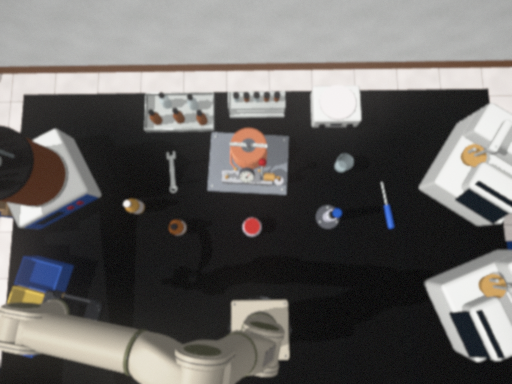

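The scene view shows the rig at about (283,250), the holder and gun at (160,215), and the tin at (245,182). In the top view the rig is at (248,163), the gun cap at (337,213) and the red knob at about (263,161). I'll zoom in on both next.

Run:
```python
import cv2,numpy as np
s=cv2.imread("pics/scene0.png");t=cv2.imread("pics/top0.png")
a=cv2.resize(s[180:280,215:315],None,fx=4,fy=4,interpolation=cv2.INTER_CUBIC)
b=cv2.resize(t[120:220,200:300],None,fx=4,fy=4,interpolation=cv2.INTER_CUBIC)
c=cv2.resize(np.hstack([s[185:235,135:185],t[190:240,305:355],s[200:250,225:275],t[150:200,255:305]]),None,fx=4,fy=4,interpolation=cv2.INTER_CUBIC)
cv2.imwrite("pics/crop0.png",np.vstack([np.hstack([a,b]),c]))
```

```text
(no output)
```

View pics/crop0.png

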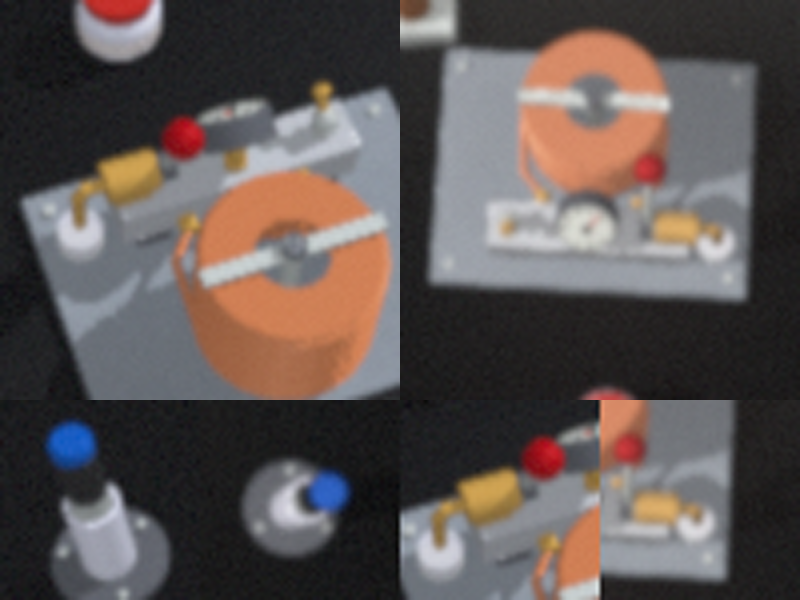

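The crops show the knob at scene (261,214) and top (262,162). The brass nipple head is at scene (295.5,202.5) and top (227,177), and the blue cap is clear in both. Next I'll triangulate.

```bash
cat > h.py <<'E'
import numpy as np,cv2
from bench import r
def ray(c,u,v):
    T=np.array(c["pose"]);d=np.array([(u-c["cx"])/c["fx"],(v-c["cy"])/c["fy"],1.])
    if c.get("fish"):
        q=d[:2];th=np.hypot(*q);d=np.array([*(q/th*np.sin(th)),np.cos(th)])
    d=T[:3,:3]@d;return T[:3,3],d/np.linalg.norm(d)
def onz(c,u,v,z):
    o,d=ray(c,u,v);return o+d*(z-o[2])/d[2]
def tri(rays):
    A=sum(np.eye(3)-np.outer(d,d) for o,d in rays);b=sum((np.eye(3)-np.outer(d,d))@o for o,d in rays)
    p=np.linalg.solve(A,b);return p,[float(np.linalg.norm((np.eye(3)-np.outer(d,d))@(p-o))) for o,d in rays]
def proj(c,p):
    T=np.array(c["pose"]);q=T[:3,:3].T@(np.array(p)-T[:3,3])
    if c.get("fish"):
        n=np.hypot(q[0],q[1]);th=np.arctan2(n,q[2]);s=q[:2]/n*th
    else: s=q[:2]/q[2]
    return np.array([c["cx"]+c["fx"]*s[0],c["cy"]+c["fy"]*s[1]])
def cam(n):
    c=dict(r.camera(n));c["fish"]=n=="wrist";c["hsv"]=cv2.cvtColor(c["img"],cv2.COLOR_RGB2HSV);return c
def blob(c,lo,hi,box):
    """centroid of the largest colour blob inside box (u0,v0,u1,v1); hue wraps when lo[0]>hi[0]"""
    h=c["hsv"]
    if lo[0]>hi[0]: m=cv2.inRange(h,(0,*lo[1:]),hi)|cv2.inRange(h,lo,(179,*hi[1:]))
    else: m=cv2.inRange(h,lo,hi)
    u0,v0,u1,v1=box;k=np.zeros_like(m);k[v0:v1,u0:u1]=m[v0:v1,u0:u1]
    n,_,st,ce=cv2.connectedComponentsWithStats(k)
    if n<2: return None
    i=1+np.argmax(st[1:,4]);return ce[i],st[i]
RED=((170,120,60),(6,255,255));BLUE=((100,150,60),(125,255,255));BRASS=((12,90,60),(28,255,255))
E
python3 - <<'E'
from h import *
S=cam("scene");T=cam("top")
B={"knob":(RED,(250,203,272,226),(255,152,272,172)),"cap":(BLUE,(140,180,170,206),(325,200,350,226)),"nip":(BRASS,(285,195,305,212),(220,170,235,184))}
for k,(col,a,b) in B.items():
    x=blob(S,*col,a);y=blob(T,*col,b)
    if x is None or y is None: print(k,x,y);continue
    p,e=tri([ray(S,*x[0]),ray(T,*y[0])]);print(k,x[0].round(1),x[1],y[0].round(1),y[1],p.round(4),np.round(e,4))
C=[onz(T,200+u/4,120+v/4,.012) for u,v in [(48,50),(355,65),(345,298),(30,285)]]
print(np.round(C,4),np.mean(C,0).round(4)); 
for i in range(4): d=C[(i+1)%4]-C[i];print(np.linalg.norm(d).round(3),np.degrees(np.arctan2(d[1],d[0])).round(1))
E
```

```text
knob [260.1 213.9] [255 209  11  11  93] [261.6 161.4] [258 158   8   8  57] [ 0.6531 -0.0172  0.1992] [0.0004 0.0004]
cap [152.3 195.6] [146 190  14  13 129] [337.2 212.3] [332 207  11  11  87] [ 0.4569 -0.2951  0.1883] [0.002 0.002]
nip [295.  202.6] [292 200   7   7  30] [226.3 176.3] [226 176   2   2   3] [0.6148 0.1254 0.1166] [0.001 0.001]
[[ 0.8327  0.196   0.012 ]
 [ 0.8108 -0.1407  0.012 ]
 [ 0.5526 -0.1229  0.012 ]
 [ 0.5717  0.2144  0.012 ]] [0.6919 0.0367 0.012 ]
0.337 -93.7
0.259 176.1
0.338 86.8
0.262 -4.0
```

```bash
cat >> h.py <<'E'
from scipy.spatial.transform import Rotation as R
def go(p,az=None):
    """shift and turn in tool axes from the measured pose to TCP p with tool y at azimuth az (deg)"""
    s=r.read_state();M=R.from_quat(s["eef_rot"]).as_matrix();d=M.T@(np.array(p)-s["ee_pos"])
    a=np.degrees(np.arctan2(M[1,1],M[0,1]));t=0 if az is None else -np.radians((az-a+180)%360-180)
    print("go",d.round(4),"turn",round(t,3),"now",s["ee_pos"].round(4),"az",round(a,2),"tilt",M[:,2].round(3),"t",round(float(s["time"]),2))
E
python3 jog.py '[[-0.32,-0.244,-0.05,0.9,0.087],[-0.32,-0.244,-0.05,0.9,0.087],[-0.32,-0.244,-0.05,0.9,0.087],[-0.32,-0.244,-0.05,0.9,0.087],[-0.32,-0.244,-0.05,0.9,0.087],[-0.32,-0.244,-0.05,0.9,0.087],[-0.32,-0.244,-0.05,0.9,0.087],[-0.32,-0.244,-0.05,0.9,0.087],[-0.32,-0.244,-0.05,0.9,0.087],[-0.32,-0.244,-0.05,0.9,0.087]]'
python3 -c "
from h import *
go([.653,-.017,.285],-3.9);print(r.read_state()['joint_positions'].round(2))"
```

```text
time: 1.25
ee_pos: [0.401, 0.2946, 0.2948]
eef_rot: [0.539, 0.842, 0.0, -0.0]
ft_force: [-0.5, -0.2, -0.1]
width: 0.0873
grip_force: 0.0
go [-0.3884  0.0985  0.0097] turn 0.5 now [0.401  0.2946 0.2948] az 24.74 tilt [ 0.     0.001 -1.   ] t 1.25
[-1.    0.01  0.28  1.73 -0.    1.4  -0.29]
```

```bash
python3 jog.py '[[-0.388,0.098,0.01,0.5,0.087],[-0.388,0.098,0.01,0.5,0.087],[-0.388,0.098,0.01,0.5,0.087],[-0.388,0.098,0.01,0.5,0.087],[-0.388,0.098,0.01,0.5,0.087],[-0.388,0.098,0.01,0.5,0.087],[-0.388,0.098,0.01,0.5,0.087],[-0.388,0.098,0.01,0.5,0.087],[-0.388,0.098,0.01,0.5,0.087],[-0.388,0.098,0.01,0.5,0.087],[-0.388,0.098,0.01,0.5,0.087]]'
python3 -c "
from h import *
go([.653,-.017,.285],-3.9);print(r.read_state()['joint_positions'].round(2))
c=cam('wrist');cv2.imwrite('pics/w1.png',c['img'][...,::-1]);print(np.round(c['pose'],3).tolist(),proj(c,[.653,-.017,.197]),proj(c,[.615,.1255,.119]))"
```

```text
time: 2.35
ee_pos: [0.6523, -0.0121, 0.284]
eef_rot: [0.729, 0.685, 0.0, -0.001]
ft_force: [-0.3, -1.0, 0.1]
width: 0.0867
grip_force: 0.0
go [-0.0049  0.001  -0.001 ] turn 0.006 now [ 0.6523 -0.0121  0.284 ] az -3.55 tilt [-0.001  0.001 -1.   ] t 2.35
[-0.48  0.42  0.6   1.35 -0.23  1.45  0.05]
[[0.998, -0.059, -0.019, 0.659], [-0.062, -0.957, -0.283, 0.066], [-0.002, 0.283, -0.959, 0.424], [0.0, 0.0, 0.0, 1.0]] [254.55931608 207.62935546] [208.66522934  49.8914945 ]
```

View pics/w1.png

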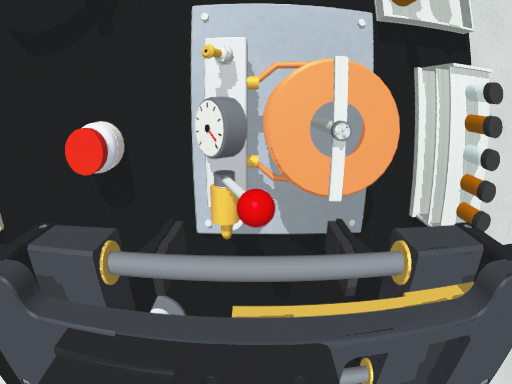

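The wrist view shows the knob at (256,207), between the open fingers, and the nipple head at (208,50). Both match the predicted pixels. I'll refine both and compute the lever arc.

```bash
python3 -c "
from h import *
c=cam('wrist');b=blob(c,*RED,(220,170,300,240));print(b[0],b[1],onz(c,*b[0],.195),onz(c,*b[0],.199))
n=blob(c,*BRASS,(195,38,216,62));print(n[0],n[1],onz(c,*n[0],.117))
h=c['hsv'];m=cv2.inRange(h,(0,0,90),(179,60,225))
go([.653,-.017,.205],-3.9)
x=np.array([np.cos(np.radians(3.9)),-np.sin(np.radians(3.9)),0])
for a in (.1,.2,.3,.4,.5,.6,.7,.8,.88):
  print(a,round(105*(np.sin(a-.35)+np.sin(.35)),1),round(105*(np.cos(a-.35)-np.cos(.35)),1))
"
```

```text
[255.50834065 207.40298507] [ 237  189   38   38 1139] [ 0.6537199  -0.01767808  0.195     ] [ 0.65380762 -0.016218    0.199     ]
[208.76666667  51.08666667] [202  44  14  15 150] [0.61467555 0.12470408 0.117     ]
go [-0.0048  0.001   0.0797] turn 0.006 now [ 0.6522 -0.0123  0.2847] az -3.54 tilt [ 0.     0.001 -1.   ] t 2.45
0.1 10.0 3.1
0.2 20.3 5.2
0.3 30.8 6.2
0.4 41.3 6.2
0.5 51.7 5.2
0.6 62.0 3.1
0.7 72.0 0.0
0.8 81.7 -4.1
0.88 89.1 -8.0
```

```bash
python3 jog.py '[[-0.005,0.001,0.03,0,0.087],[-0.005,0.001,0.055,0,0.087],[-0.005,0.001,0.075,0,0.087],[-0.005,0.001,0.082,0,0.087],[-0.005,0.001,0.082,0,0.03],[-0.005,0.001,0.082,0,0.02],[-0.005,0.001,0.082,0,0.02],[-0.005,0.001,0.082,0,0.02],[-0.005,0.001,0.082,0,0.02],[-0.005,0.001,0.082,0,0.02]]' 40
python3 -c "
from h import *
go([.6535,-.0175,.203],-3.9)
c=cam('scene');b=blob(c,*RED,(245,203,275,226));print(b)"
```

```text
time: 3.45
ee_pos: [0.6533, -0.0199, 0.2028]
eef_rot: [0.73, 0.684, 0.0, 0.0]
ft_force: [-0.1, 0.3, 0.3]
width: 0.0469
grip_force: 0.0
go [ 0.0024  0.     -0.0002] turn 0.003 now [ 0.6533 -0.0199  0.2028] az -3.73 tilt [ 0.  0. -1.] t 3.45
(array([260.33333333, 209.66666667]), array([260, 209,   2,   2,   3], dtype=int32))
```

```bash
python3 jog.py '[[0.002,0,0,0,0.02],[0.002,0,0,0,0.02],[0.002,0,0,0,0.02],[0.002,0,0,0,0.02],[0.002,0,0,0,0.02],[0.002,0,0,0,0.02],[0.002,0,0,0,0.02]]' 40
python3 -c "
from h import *
go([.6535,-.0175,.203],-3.9)"
```

```text
time: 4.2
ee_pos: [0.6525, -0.0178, 0.2025]
eef_rot: [0.73, 0.684, -0.001, -0.001]
ft_force: [-4.1, 0.4, 3.1]
width: 0.0302
grip_force: 40.0
go [ 0.0003  0.001  -0.0005] turn 0.003 now [ 0.6525 -0.0178  0.2025] az -3.72 tilt [-0.002  0.    -1.   ] t 4.2
```

```bash
python3 jog.py '[[0,-0.010,-0.003,0,0.02],[0,-0.020,-0.005,0,0.02],[0,-0.031,-0.006,0,0.02],[0,-0.041,-0.006,0,0.02],[0,-0.052,-0.005,0,0.02],[0,-0.062,-0.003,0,0.02],[0,-0.072,0,0,0.02],[0,-0.082,0.004,0,0.02],[0,-0.087,0.007,0,0.02],[0,-0.087,0.007,0,0.02],[0,-0.087,0.007,0,0.02]]' 50
python3 -c "
from h import *
go([.6535,-.0175,.203],-3.9)
c=cam('scene');b=blob(c,*RED,(230,190,290,230));print(b)
c=cam('wrist');cv2.imwrite('pics/w2.png',c['img'][...,::-1])"
```

```text
time: 5.3
ee_pos: [0.5712, -0.011, 0.1998]
eef_rot: [0.729, 0.684, 0.006, 0.004]
ft_force: [10.8, 2.5, 15.5]
width: 0.0299
grip_force: 50.0
go [-0.0013  0.0826 -0.0022] turn 0.005 now [ 0.5712 -0.011   0.1998] az -3.64 tilt [ 0.013  0.002 -1.   ] t 5.3
None
```

View pics/w2.png

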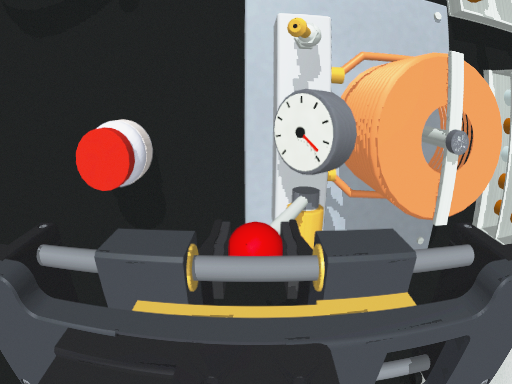

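The lever now leans towards the robot, with the red knob at (256,243) still between the pads. TCP travel is 81 mm, which is only just 0.8 rad because of arm compliance, so I'll pull a bit more.

```bash
python3 jog.py '[[0,-0.004,0.001,0,0.02],[0,-0.008,0.002,0,0.02],[0,-0.012,0.003,0,0.02],[0,-0.012,0.003,0,0.02],[0,-0.012,0.003,0,0.02]]'
python3 -c "
from h import *
go([.6525,-.0178,.2025],-3.9)
c=cam('wrist');b=blob(c,*RED,(200,200,310,260));print(b[0],b[1],onz(c,*b[0],.19))"
```

```text
time: 5.9
ee_pos: [0.5638, -0.0104, 0.1975]
eef_rot: [0.729, 0.684, 0.009, 0.008]
ft_force: [36.7, 2.6, -0.6]
width: 0.0303
grip_force: 50.0
go [-0.0018  0.0891 -0.0029] turn 0.005 now [ 0.5638 -0.0104  0.1975] az -3.63 tilt [ 0.024  0.001 -1.   ] t 5.9
[255.10784314 240.08026961] [ 228  221   55   35 1632] [ 0.56583035 -0.00541065  0.19      ]
```

```bash
python3 jog.py '[[0,0.006,-0.001,0,0.02],[0,0.011,-0.003,0,0.02],[0,0.017,-0.006,0,0.02],[0,0.022,-0.008,0,0.02],[0,0.027,-0.010,0,0.02],[0,0.032,-0.0115,0,0.02],[0,0.037,-0.013,0,0.02],[0,0.042,-0.014,0,0.02],[0,0.047,-0.015,0,0.02],[0,0.052,-0.016,0,0.02],[0,0.057,-0.016,0,0.02],[0,0.062,-0.016,0,0.02]]'
python3 jog.py '[[0,0.005,0,0,0.02],[0,0.010,0,0,0.02],[0,0.015,0.001,0,0.02],[0,0.020,0.002,0,0.02],[0,0.025,0.003,0,0.02],[0,0.030,0.005,0,0.02],[0,0.034,0.006,0,0.02],[0,0.038,0.006,0,0.02],[0,0.038,0.006,0,0.02]]'
python3 -c "
from h import *
go([.6525,-.0178,.2025],-3.9)
c=cam('wrist');b=blob(c,*RED,(200,200,310,260));print(b[0],b[1],onz(c,*b[0],.195))"
```

```text
time: 7.15
ee_pos: [0.6163, -0.0162, 0.2083]
eef_rot: [0.73, 0.684, -0.001, -0.0]
ft_force: [-1.6, -2.3, -4.7]
width: 0.0296
grip_force: 50.0
time: 8.05
ee_pos: [0.6525, -0.0188, 0.2014]
eef_rot: [0.73, 0.683, -0.002, -0.002]
ft_force: [-14.8, -1.4, 5.1]
width: 0.0302
grip_force: 50.0
go [ 0.001  -0.0001 -0.0011] turn 0.002 now [ 0.6525 -0.0188  0.2014] az -3.79 tilt [-0.006 -0.    -1.   ] t 8.05
[254.5692927  239.40425532] [ 227  219   56   37 1739] [ 0.65415591 -0.01285062  0.195     ]
```

The lever is back at rest and seated on its stop. I'll release and rise, then turn 90° on the way to the gun.

```bash
python3 jog.py '[[0,-0.002,0,0,0.06],[0,-0.002,0,0,0.087],[0,-0.002,0,0,0.087],[0,-0.002,0,0,0.087],[0,-0.002,0,0,0.087],[0,-0.002,-0.03,0,0.087],[0,-0.002,-0.07,0,0.087],[0,-0.002,-0.10,0.1,0.087],[0,-0.002,-0.10,0.2,0.087]]'
python3 -c "
from h import *
c=cam('wrist');b=blob(c,*RED,(200,170,310,260));print(b[0],b[1],onz(c,*b[0],.197))
go([.457,-.295,.300],-93.8);print(r.read_state()['joint_positions'].round(2))"
```

```text
time: 9.0
ee_pos: [0.654, -0.0183, 0.3076]
eef_rot: [0.796, 0.606, 0.003, 0.002]
ft_force: [0.8, 0.2, -0.4]
width: 0.0855
grip_force: 0.0
[252.38477366 192.58024691] [235 175  35  36 972] [ 0.65401048 -0.01720886  0.197     ]
go [-0.3199 -0.1138  0.0041] turn 1.362 now [ 0.6534 -0.018   0.3051] az -15.76 tilt [ 0.005  0.    -1.   ] t 9.05
[-0.5   0.42  0.65  1.31 -0.25  1.49 -0.15]
```

```bash
python3 jog.py '[[-0.32,-0.114,0.004,1.36,0.087],[-0.32,-0.114,0.004,1.36,0.087],[-0.32,-0.114,0.004,1.36,0.087],[-0.32,-0.114,0.004,1.36,0.087],[-0.32,-0.114,0.004,1.36,0.087],[-0.32,-0.114,0.004,1.36,0.087],[-0.32,-0.114,0.004,1.36,0.087],[-0.32,-0.114,0.004,1.36,0.087],[-0.32,-0.114,0.004,1.36,0.087],[-0.32,-0.114,0.004,1.36,0.087],[-0.32,-0.114,0.004,1.36,0.087],[-0.32,-0.114,0.004,1.36,0.087]]'
python3 -c "
from h import *
c=cam('wrist');cv2.imwrite('pics/w3.png',c['img'][...,::-1]);b=blob(c,*BLUE,(0,0,512,260));print(b[0],b[1],onz(c,*b[0],.190),proj(c,[.457,-.295,.188]))
go([.457,-.295,.163],-93.8);print(r.read_state()['joint_positions'].round(2))"
```

```text
time: 10.25
ee_pos: [0.4586, -0.2965, 0.2983]
eef_rot: [1.0, -0.025, -0.0, -0.0]
ft_force: [0.9, -0.3, 0.7]
width: 0.0869
grip_force: 0.0
[254.2590799  195.06698951] [ 235  175   40   40 1239] [ 0.45848012 -0.29528563  0.19      ] [254.02316641 195.98277069]
go [-0.0017 -0.0015  0.1354] turn 0.016 now [ 0.4586 -0.2966  0.2984] az -92.89 tilt [-0.  0. -1.] t 10.3
[-0.39  0.18  1.02  1.63 -0.16  1.42 -0.98]
```

View pics/w3.png

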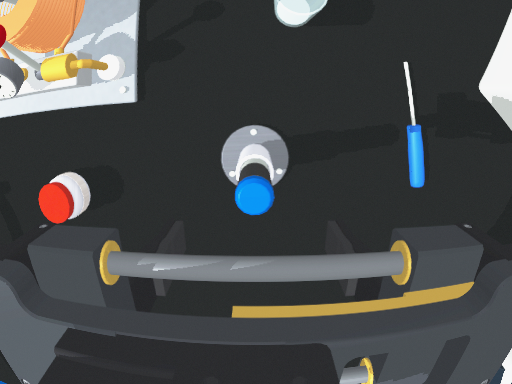

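The wrist view shows the blue cap at (254,195), centred between the fingers, and the holder disc at (254,158). I'll descend and grip.

```bash
python3 jog.py '[[0,-0.0015,0.04,0.016,0.087],[0,-0.0015,0.08,0.016,0.087],[0,-0.0015,0.12,0.016,0.06],[0,-0.0015,0.135,0.016,0.05],[0,-0.0015,0.135,0.016,0.03],[0,-0.0015,0.135,0.016,0.02],[0,-0.0015,0.135,0.016,0.02],[0,-0.0015,0.135,0.016,0.02],[0,-0.0015,0.135,0.016,0.02],[0,-0.0015,0.135,0.016,0.02]]' 30
python3 -c "
from h import *
go([.4585,-.2953,.163],-93.8)"
```

```text
time: 11.3
ee_pos: [0.4589, -0.2955, 0.1641]
eef_rot: [0.999, -0.035, 0.001, 0.0]
ft_force: [-0.4, -0.6, 2.5]
width: 0.0341
grip_force: 30.0
go [-0.0004 -0.0001  0.0011] turn -0.004 now [ 0.4589 -0.2955  0.1641] az -94.01 tilt [ 0.001 -0.    -1.   ] t 11.3
```

```bash
python3 jog.py '[[0,0,-0.02,0,0.02],[0,0,-0.04,0,0.02],[0,0,-0.06,0,0.02],[0,0,-0.077,0,0.02],[0,0,-0.077,0,0.02],[0,0,-0.077,0,0.02]]'
python3 -c "
from h import *
go([.4585,-.2953,.240],-93.8)
c=cam('scene');cv2.imwrite('pics/s2.png',cv2.resize(c['img'][150:270,100:220,::-1],None,fx=5,fy=5,interpolation=cv2.INTER_CUBIC))"
```

```text
time: 11.9
ee_pos: [0.4584, -0.295, 0.2398]
eef_rot: [0.999, -0.035, -0.0, -0.0]
ft_force: [0.5, 0.1, -3.9]
width: 0.0339
grip_force: 30.0
go [ 0.0001  0.0003 -0.0002] turn -0.004 now [ 0.4584 -0.295   0.2398] az -94.0 tilt [-0.     0.001 -1.   ] t 11.9
```

View pics/s2.png

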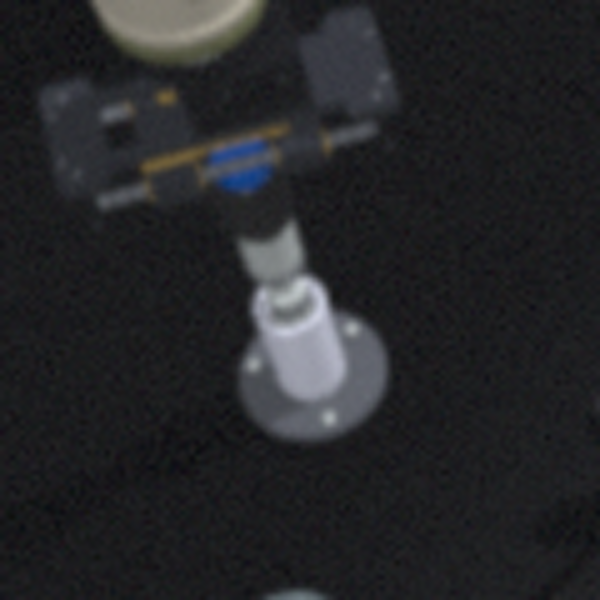

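The gun is lifted straight, with its coupler still just inside the rim at about (290,295). Now I'll pivot it in the pads by drawing the gripper towards the robot, with the coupler held by the rim.

```bash
python3 jog.py '[[-0.008,0,0,0,0.02],[-0.016,0,0,0,0.02],[-0.024,0,0,0,0.02],[-0.032,0,0,0,0.02],[-0.040,0,0.0015,0,0.02],[-0.048,0,0.003,0,0.02],[-0.056,0,0.005,0,0.02],[-0.063,0,0.007,0,0.02],[-0.070,0,0.010,0,0.02],[-0.076,0,0.0125,0,0.02],[-0.076,0,0.0125,0,0.02]]'
python3 -c "
from h import *
go([.4585,-.2953,.240],-93.8)
c=cam('scene');d=cam('wrist');cv2.imwrite('pics/s3.png',np.hstack([cv2.resize(c['img'][150:250,110:210,::-1],(390,390),interpolation=cv2.INTER_CUBIC),cv2.resize(d['img'][:300,52:460,::-1],(408,390))]))"
```

```text
time: 13.05
ee_pos: [0.3817, -0.2899, 0.2275]
eef_rot: [0.999, -0.035, -0.0, -0.001]
ft_force: [1.3, -0.1, -3.3]
width: 0.0337
grip_force: 30.0
go [ 0.077  -0.0001 -0.0125] turn -0.004 now [ 0.3817 -0.2899  0.2275] az -94.05 tilt [-0.001  0.001 -1.   ] t 13.05
```

View pics/s3.png

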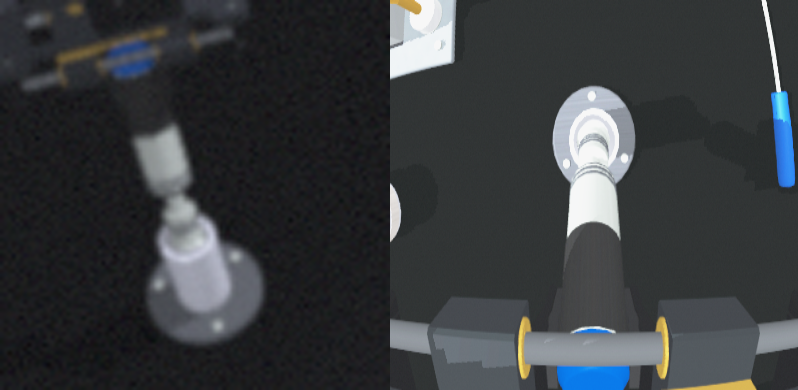

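The gun has pivoted cleanly: in the scene crop it now leans towards the robot, with the coupler leaning in the tube mouth. I'll withdraw along its axis, then measure the tilt.

```bash
python3 jog.py '[[-0.005,0,-0.009,0,0.02],[-0.010,0,-0.018,0,0.02],[-0.015,0,-0.027,0,0.02],[-0.015,0,-0.05,0,0.02],[-0.015,0,-0.08,0,0.02],[0.02,0,-0.10,0,0.02],[0.02,0,-0.10,0,0.02],[0.02,0,-0.10,0,0.02]]' 55
python3 -c "
from h import *
go([.55,.12,.30],-93.8)
c=cam('scene');d=cam('wrist');
cv2.imwrite('pics/s4w.png',d['img'][...,::-1]);cv2.imwrite('pics/s4s.png',c['img'][...,::-1]);np.savez('pics/s4.npz',cs=c['pose'],cw=d['pose'])
o=np.hstack([cv2.resize(c['img'][120:220,110:210,::-1],(390,390),interpolation=cv2.INTER_CUBIC),cv2.resize(d['img'][60:260,155:355,::-1],(400,390),interpolation=cv2.INTER_CUBIC)])
cv2.imwrite('pics/s4.png',o)
s=r.read_state();M=R.from_quat(s['eef_rot']).as_matrix();G=s['ee_pos']+.003*M[:,2]
for th in (25,30,35):
  u=-np.sin(np.radians(th))*M[:,0]-np.cos(np.radians(th))*M[:,2]
  print(th,[(k,proj(c,G+(k/1000-.151)*u).round(1),proj(d,G+(k/1000-.151)*u).round(1)) for k in (0,34,60,113)])"
```

```text
time: 13.95
ee_pos: [0.4031, -0.291, 0.3278]
eef_rot: [0.999, -0.035, -0.001, 0.001]
ft_force: [-0.4, -0.0, -3.5]
width: 0.0334
grip_force: 55.0
go [ 0.1181 -0.4203  0.0269] turn -0.003 now [ 0.4031 -0.291   0.3278] az -93.98 tilt [-0.002 -0.001 -1.   ] t 13.95
25 [(0, array([152.2, 198. ]), array([255.6, 119.8])), (34, array([149.2, 188.7]), array([255.8, 138.8])), (60, array([147. , 181.4]), array([255.9, 156.6])), (113, array([142.1, 166.1]), array([256.3, 205.1]))]
30 [(0, array([152.6, 200. ]), array([255.7, 107.5])), (34, array([149.6, 190.2]), array([255.8, 128.6])), (60, array([147.2, 182.6]), array([256. , 148.4])), (113, array([142.2, 166.5]), array([256.3, 201.5]))]
35 [(0, array([153. , 201.7]), array([255.7,  95.2])), (34, array([149.8, 191.5]), array([255.9, 118.6])), (60, array([147.4, 183.5]), array([256. , 140.3])), (113, array([142.3, 166.9]), array([256.4, 198.2]))]
```

View pics/s4.png

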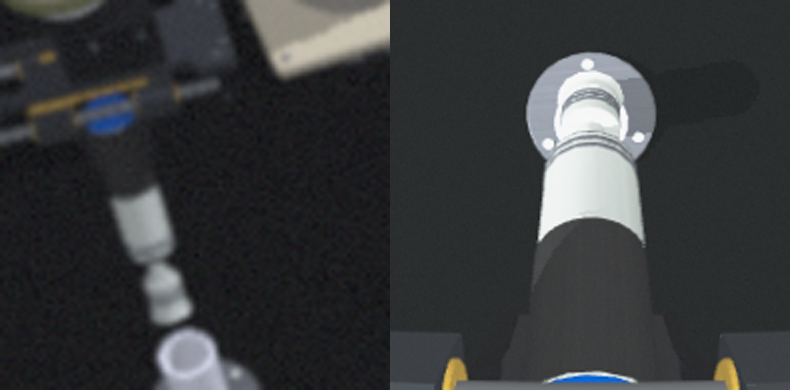

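The scene crop shows the gun clear of the holder, with its nose at about scene pixel (153.6,202). In the wrist view the grip's front edge has its apex at v≈171 and the far edge of the coupler lip is at v≈96. I'll fit tilt and slip from those.

```bash
python3 -c "
from h import *
from scipy.optimize import least_squares
c=cam('scene');d=cam('wrist');s=r.read_state();M=R.from_quat(s['eef_rot']).as_matrix();G=s['ee_pos']+.003*M[:,2]
g=cv2.cvtColor(d['img'],cv2.COLOR_RGB2GRAY);print(g[80:190,256].tolist())
def f(th,e,k,rad):
  th=np.radians(th);u=-np.sin(th)*M[:,0]-np.cos(th)*M[:,2];n=np.cos(th)*M[:,0]-np.sin(th)*M[:,2]
  return G+(k/1000-.151+e)*u+rad*n
for th in (26,28,30,32,34):
  print(th,[(k,proj(d,f(th,0,k,q/1000))[1].round(1)) for k,q in ((113,17),(60,17),(34,13),(0,15.5))],[proj(d,f(th,.003,113,.017))[1].round(1),proj(d,f(th,.003,0,.0155))[1].round(1)])
"
```

```text
[44, 45, 45, 44, 43, 44, 69, 154, 169, 170, 180, 223, 239, 234, 206, 176, 224, 247, 247, 245, 236, 225, 224, 243, 239, 160, 166, 127, 171, 146, 156, 223, 223, 221, 226, 242, 247, 246, 246, 246, 247, 247, 236, 220, 217, 218, 211, 176, 223, 145, 140, 206, 212, 121, 154, 211, 225, 226, 226, 226, 226, 226, 226, 225, 225, 224, 224, 225, 224, 225, 223, 224, 223, 224, 223, 223, 223, 223, 223, 223, 223, 223, 222, 222, 222, 222, 221, 221, 221, 221, 217, 144, 68, 63, 64, 61, 61, 63, 64, 61, 61, 62, 63, 62, 62, 62, 62, 63, 63, 63]
26 [(113, np.float64(183.8)), (60, np.float64(135.8)), (34, np.float64(122.9)), (0, np.float64(102.0))] [np.float64(187.2), np.float64(103.5)]
28 [(113, np.float64(182.8)), (60, np.float64(132.6)), (34, np.float64(118.9)), (0, np.float64(97.1))] [np.float64(186.4), np.float64(98.6)]
30 [(113, np.float64(181.9)), (60, np.float64(129.5)), (34, np.float64(114.9)), (0, np.float64(92.2))] [np.float64(185.6), np.float64(93.8)]
32 [(113, np.float64(181.1)), (60, np.float64(126.4)), (34, np.float64(110.9)), (0, np.float64(87.3))] [np.float64(184.9), np.float64(89.0)]
34 [(113, np.float64(180.3)), (60, np.float64(123.3)), (34, np.float64(106.9)), (0, np.float64(82.4))] [np.float64(184.3), np.float64(84.1)]
```

```bash
python3 jog.py '[[0.01,-0.05,0,0,0.02],[0.01,-0.1,0,0,0.02],[0.01,-0.15,0,0,0.02],[0.01,-0.15,0,0,0.02],[0.01,-0.15,0,0,0.02],[0.01,-0.15,0,0,0.02]]' 60
cat > fit.py <<'E'
from h import *
from scipy.optimize import least_squares
c=cam('scene');t=cam('top');d=cam('wrist');s=r.read_state();M=R.from_quat(s['eef_rot']).as_matrix();G=s['ee_pos']+.003*M[:,2]
np.savez('pics/fit.npz',s=c['img'],t=t['img'],d=d['img'])
def f(th,e,k,rad):
  th=np.radians(th);u=-np.sin(th)*M[:,0]-np.cos(th)*M[:,2];n=np.cos(th)*M[:,0]-np.sin(th)*M[:,2]
  return G+(k/1000-.151+e)*u+rad*n
g=cv2.cvtColor(d['img'],cv2.COLOR_RGB2GRAY)
for v in range(84,176,3):
  row=g[v,200:310];w=np.where(row>110)[0];print(v,w.min()+200 if len(w) else 0,w.max()+200 if len(w) else 0,g[v,256],end=' | ')
print()
for n,q in (('scene',c),('top',t)):
  gg=cv2.cvtColor(q['img'],cv2.COLOR_RGB2GRAY);p0=proj(q,f(30,-.008,125,0));p1=proj(q,f(30,-.008,-25,0));print(n,p0,p1)
  L=[];
  for a in np.linspace(0,1,31):
    x=p0+(p1-p0)*a;L.append((int(round(125-150*a)),int(cv2.getRectSubPix(gg,(1,1),tuple(map(float,x)))[0,0])))
  print(L)
E
python3 fit.py
```

```text
time: 14.75
ee_pos: [0.4228, -0.1437, 0.328]
eef_rot: [0.999, -0.036, 0.0, -0.0]
ft_force: [-0.4, -0.3, -4.7]
width: 0.0334
grip_force: 60.0
84 0 0 44 | 87 0 0 46 | 90 0 0 45 | 93 0 0 45 | 96 0 0 45 | 99 246 264 246 | 102 242 267 223 | 105 240 270 189 | 108 239 270 128 | 111 239 271 183 | 114 239 270 221 | 117 240 268 247 | 120 240 269 246 | 123 240 270 223 | 126 239 270 215 | 129 240 270 196 | 132 240 270 210 | 135 237 273 189 | 138 235 274 225 | 141 234 275 225 | 144 233 276 224 | 147 232 277 223 | 150 232 277 223 | 153 232 278 221 | 156 232 278 222 | 159 231 279 221 | 162 231 279 221 | 165 231 279 220 | 168 230 280 220 | 171 230 280 175 | 174 230 280 63 | 
scene [192.43343787 154.81756691] [203.10037045 198.59811063]
[(125, 42), (120, 40), (115, 44), (110, 81), (105, 130), (100, 148), (95, 150), (90, 151), (85, 150), (80, 152), (75, 149), (70, 145), (65, 121), (60, 111), (55, 105), (50, 122), (45, 146), (40, 153), (35, 165), (30, 158), (25, 133), (20, 115), (15, 127), (10, 152), (5, 158), (0, 108), (-5, 37), (-10, 24), (-15, 26), (-20, 26), (-25, 27)]
top [300.27902418 214.71872381] [296.94428173 198.29637023]
[(125, 193), (120, 189), (115, 187), (110, 185), (105, 182), (100, 179), (95, 174), (90, 169), (85, 165), (80, 160), (75, 152), (70, 147), (65, 144), (60, 139), (55, 133), (50, 127), (45, 122), (40, 115), (35, 108), (30, 103), (25, 99), (20, 96), (15, 96), (10, 98), (5, 102), (0, 108), (-5, 107), (-10, 105), (-15, 97), (-20, 87), (-25, 75)]
```

```bash
cat >> fit.py <<'E'
print('---')
p0=proj(c,f(30,-.008,125,0));p1=proj(c,f(30,-.008,-25,0));w=(p1-p0)/np.linalg.norm(p1-p0)
def sc(k): return p0+(p1-p0)*(125-k)/150
def res(x,parts=False):
  th,e=x;e/=1000
  a=[proj(d,f(th,e,113,.017))[1]-171.3,proj(d,f(th,e,0,.0155))[1]-97.7,proj(d,f(th,e,60,.0))[1]-134.5]
  b=[(proj(c,f(th,e,113,.013))-sc(108.5))@w*3,(proj(c,f(th,e,0,.0))-sc(0.3))@w*3]
  return a+b
for sel in ([0,1],[3,4],[0,1,3,4],[0,1,2,3,4]):
  o=least_squares(lambda x:np.array(res(x))[sel],[30,-5]);print(sel,o.x.round(2),np.round(res(o.x),2))
E
python3 fit.py | sed -n '/---/,$p'
```

```text
---
[0, 1] [ 25.57 -12.06] [ 0.    0.   12.    4.59 -0.97]
[3, 4] [30.02 -6.5 ] [ 2.89 -8.82  8.11  0.   -0.  ]
[0, 1, 3, 4] [26.38 -9.89] [ 1.59 -1.15 12.03  2.74 -1.67]
[0, 1, 2, 3, 4] [ 28.03 -10.3 ] [-0.03 -5.57  8.75  3.36  0.83]
```

```bash
cat > pred.py <<'E'
from h import *
N=np.array([.613,.125,.119]);A=np.array([-.499,.034,.866])
def nose(M,tcp,th,e):
  th=np.radians(th);u=-np.sin(th)*M[:,0]-np.cos(th)*M[:,2];return tcp+.003*M[:,2]+(e/1000-.151)*u,u
E
python3 - <<'E'
from pred import *
s=r.read_state();M=R.from_quat(s['eef_rot']).as_matrix();d=cam('wrist')
for th,e in ((25.6,-12),(26.4,-9.9),(28,-8),(30,-6.5)):
  p,u=nose(M,s['ee_pos'],th,e);print(th,(M.T@(p-s['ee_pos'])*1000).round(1),proj(d,p).round(1))
off=M.T@(nose(M,s['ee_pos'],26.4,-9.9)[0]-s['ee_pos'])
tgt=N+.045*A;go(tgt-M@off,-93.8)
E
```

```text
25.6 [ 70.4   0.  150. ] [255.5 112.1]
26.4 [ 71.5   0.  147.1] [255.5 111.1]
28 [ 74.6  -0.  143.4] [255.5 107.9]
30 [ 78.7  -0.  139.4] [255.6 103.6]
go [ 0.0763 -0.2806  0.0229] turn -0.005 now [ 0.4231 -0.1429  0.328 ] az -94.07 tilt [-0.  0. -1.] t 15.1
```

```bash
python3 jog.py '[[0,-0.05,0,0,0.02],[0,-0.10,0,0,0.02],[0,-0.15,0,0,0.02],[0,-0.20,0,0,0.02],[0,-0.25,0,0,0.02],[0.01,-0.281,0,0,0.02],[0.04,-0.281,0.01,0,0.02],[0.07,-0.281,0.02,0,0.02],[0.076,-0.281,0.023,0,0.02],[0.076,-0.281,0.023,0,0.02],[0.076,-0.281,0.023,0,0.02]]'
python3 - <<'E'
from pred import *
s=r.read_state();M=R.from_quat(s['eef_rot']).as_matrix();d=cam('wrist');c=cam('scene')
p,u=nose(M,s['ee_pos'],26.4,-9.9);print((p-N)@A,p-N-((p-N)@A)*A);go(s['ee_pos'],-93.8)
print('mouth w',proj(d,p),'nip w',proj(d,N),'mouth s',proj(c,p),'nip s',proj(c,N))
b=blob(d,*BRASS,(215,40,300,130));print(b);b=blob(c,*BRASS,(285,195,305,212));print(b)
a=cv2.resize(d['img'][50:180,190:320,::-1],(400,400),interpolation=cv2.INTER_CUBIC);e=cv2.resize(c['img'][150:230,250:330,::-1],(400,400),interpolation=cv2.INTER_CUBIC)
cv2.imwrite('pics/h1.png',np.hstack([a,e]))
E
```

```text
time: 16.2
ee_pos: [0.5183, 0.1326, 0.3051]
eef_rot: [0.999, -0.035, -0.0, -0.0]
ft_force: [-0.6, 0.0, -3.6]
width: 0.0334
grip_force: 60.0
0.04552674108729113 [-0.00071409  0.00105036 -0.00045865]
go [0.     0.0001 0.0005] turn -0.003 now [0.5182 0.1327 0.3057] az -94.0 tilt [ 0.     0.001 -1.   ] t 16.3
mouth w [255.47710999 111.09066343] nip w [256.23145421  88.66135522] mouth s [293.06931936 189.3997506 ] nip s [294.46672133 201.82461724]
(array([256.66216216,  86.77702703]), array([250,  78,  14,  17, 148], dtype=int32))
(array([295.03333333, 202.56666667]), array([292, 200,   7,   7,  30], dtype=int32))
```

View pics/h1.png

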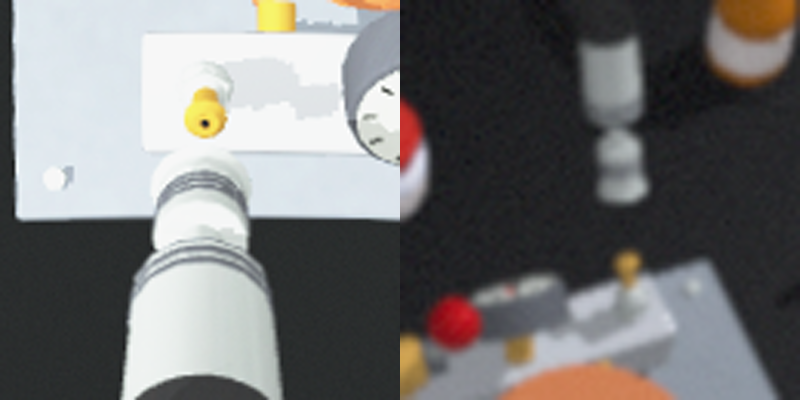

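The hover view shows the nipple's hole at wrist pixel (256.6,90.3) and the lip apex at (255.3,98). The scene crop confirms the mouth is above the nipple and in line with it, needing only a 1.3 mm sideways trim. I'll advance along the nipple axis.

```bash
python3 jog.py '[[0,0.0013,0,0,0.02],[0.005,0.0013,0.0087,0,0.02],[0.010,0.0013,0.0173,0,0.02],[0.014,0.0013,0.0242,0,0.02],[0.0165,0.0013,0.0286,0,0.02],[0.0185,0.0013,0.0325,0,0.02],[0.0185,0.0013,0.0325,0,0.02]]' 60
cat > chk.py <<'E'
from pred import *
N=np.array([.612,.1247,.119])
s=r.read_state();M=R.from_quat(s['eef_rot']).as_matrix();d=cam('wrist');c=cam('scene')
p,u=nose(M,s['ee_pos'],26.4,-9.9);l=(p-N)@A;print('mouth along',round(l*1000,1),'lat',((p-N-l*A)*1000).round(1),'F',s['ft_force'].round(1),'F along A',round(float(s['ft_force']@A),1))
print('w',proj(d,p),proj(d,N),'s',proj(c,p),proj(c,N));b=blob(d,*BRASS,(225,60,285,125));print(b);b=blob(c,*BRASS,(285,195,305,212));print(b)
g=cv2.cvtColor(d['img'],cv2.COLOR_RGB2GRAY);print(g[84:116,255].tolist());gs=cv2.cvtColor(c['img'],cv2.COLOR_RGB2GRAY);print(gs[180:216,294].tolist())
go(s['ee_pos'],-93.8)
E
python3 chk.py
```

```text
time: 17.0
ee_pos: [0.5371, 0.1298, 0.2718]
eef_rot: [0.999, -0.035, -0.0, 0.0]
ft_force: [-1.4, -0.6, -2.9]
width: 0.0332
grip_force: 60.0
mouth along 6.7 lat [-0.3 -0.2 -0.2] F [-1.4 -0.6 -2.9] F along A -1.9
w [255.4971235  111.06158688] [255.21919977 107.19175699] s [293.9092961 199.8081013] [294.24716557 201.6157846 ]
(array([282.53488372,  65.90697674]), array([281,  61,   4,  11,  43], dtype=int32))
(array([295.2173913 , 203.17391304]), array([293, 201,   6,   6,  23], dtype=int32))
[225, 236, 238, 222, 244, 246, 247, 247, 247, 239, 192, 192, 189, 243, 247, 247, 244, 230, 226, 230, 240, 195, 142, 171, 130, 172, 138, 206, 223, 221, 224, 239]
[151, 145, 129, 114, 112, 111, 117, 142, 152, 155, 164, 170, 155, 136, 110, 99, 115, 138, 149, 160, 157, 125, 122, 122, 108, 102, 118, 137, 146, 142, 142, 137, 132, 134, 142, 159]
go [-0.      0.0001  0.0008] turn -0.004 now [0.5371 0.1299 0.2726] az -94.02 tilt [ 0.  0. -1.] t 17.1
```

```bash
python3 jog.py '[[0.001,0,0.0017,0,0.02],[0.002,0,0.0035,0,0.02],[0.003,0,0.0052,0,0.02],[0.004,0,0.0069,0,0.02],[0.004,0,0.0069,0,0.02]]' 60
python3 chk.py | grep -v '^\['
python3 jog.py '[[0.001,0,0.0017,0,0.02],[0.002,0,0.0035,0,0.02],[0.003,0,0.0052,0,0.02],[0.003,0,0.0052,0,0.02]]' 60
python3 chk.py | grep -v '^\['
```

```text
time: 17.6
ee_pos: [0.5411, 0.1296, 0.2653]
eef_rot: [0.999, -0.035, -0.0, 0.0]
ft_force: [0.1, -0.3, -3.0]
width: 0.033
grip_force: 60.0
mouth along -0.9 lat [-0.1 -0.1 -0. ] F [ 0.1 -0.3 -3. ] F along A -2.7
w [255.54081286 111.05419208] [255.39116746 111.49749089] s [294.22945124 201.86354453] [294.24716557 201.6157846 ]
(array([274.97826087,  63.69565217]), array([270,  60,  11,  15,  46], dtype=int32))
(array([294.75 , 204.625]), array([293, 204,   4,   3,   8], dtype=int32))
go [-0.      0.0001  0.0003] turn -0.004 now [0.5411 0.1296 0.2656] az -94.02 tilt [-0.  0. -1.] t 17.7
time: 18.1
ee_pos: [0.5441, 0.1294, 0.2601]
eef_rot: [0.999, -0.035, -0.0, 0.0]
ft_force: [0.8, -0.1, -3.7]
width: 0.033
grip_force: 60.0
mouth along -7.0 lat [-0.1 -0.1 -0. ] F [ 0.8 -0.1 -3.7] F along A -3.6
w [255.47627974 111.04614599] [255.38712912 114.81044504] s [294.44196557 203.4470614 ] [294.24716557 201.6157846 ]
(array([277.73529412,  67.19607843]), array([269,  60,  16,  18, 102], dtype=int32))
(array([295.33333333, 205.33333333]), array([295, 205,   2,   2,   3], dtype=int32))
go [-0.     -0.      0.0003] turn -0.004 now [0.5441 0.1294 0.2604] az -94.03 tilt [-0. -0. -1.] t 18.2
```

```bash
for i in 1 2; do python3 jog.py '[[0.001,0,0.0017,0,0.02],[0.0015,0,0.0026,0,0.02],[0.0015,0,0.0026,0,0.02]]' 60 | grep -E 'ft|ee_pos'; done
python3 chk.py | grep -v '^\['
```

```text
ee_pos: [0.5456, 0.1293, 0.2576]
ft_force: [0.2, -0.1, -3.8]
ee_pos: [0.5468, 0.1294, 0.255]
ft_force: [-2.0, 0.6, -1.4]
mouth along -12.7 lat [-0.3  0.2 -0.2] F [-2.   0.6 -1.4] F along A -0.2
w [255.53314202 111.09706591] [255.74526261 117.91172462] s [294.67611009 204.90244839] [294.24716557 201.6157846 ]
(array([274.81927711,  65.38554217]), array([268,  60,  14,  19,  83], dtype=int32))
None
go [-0.      0.0001  0.0002] turn -0.004 now [0.5468 0.1295 0.2552] az -94.01 tilt [-0.001  0.    -1.   ] t 18.9
```

```bash
for i in 1 2 3; do python3 jog.py '[[0.001,0,0.0017,0,0.02],[0.0015,0,0.0026,0,0.02],[0.0015,0,0.0026,0,0.02]]' 60 | grep -E 'ft|ee_pos'; done
python3 chk.py | grep -v '^\['
```

```text
ee_pos: [0.5485, 0.1289, 0.2522]
ft_force: [-2.7, 0.4, -2.9]
ee_pos: [0.5499, 0.129, 0.2494]
ft_force: [-1.4, 0.4, -6.4]
ee_pos: [0.5515, 0.1289, 0.2483]
ft_force: [-7.2, 0.4, 4.4]
mouth along -20.9 lat [0.5 0.  0.3] F [-7.2  0.4  4.4] F along A 7.4
w [255.52471603 111.06484662] [255.67243643 123.62275543] s [295.03592185 207.17751882] [294.24716557 201.6157846 ]
(array([275.19565217,  68.92028986]), array([265,  60,  20,  24, 138], dtype=int32))
None
go [0.     0.     0.0002] turn -0.004 now [0.5515 0.129  0.2484] az -94.02 tilt [ 0.     0.001 -1.   ] t 19.9
```

It snapped on: the force rose, dipped to -6.4 N in z, and is now building as the spring starts. I'll press on along the axis and watch the force.

```bash
for i in 1 2 3; do python3 jog.py '[[0.001,0,0.0017,0,0.02],[0.002,0,0.0035,0,0.02],[0.002,0,0.0035,0,0.02]]' 60 | grep -E 'ft|ee_pos'; done
python3 chk.py | grep -v '^\['
```

```text
ee_pos: [0.5536, 0.1288, 0.2449]
ft_force: [-7.4, 0.1, 6.7]
ee_pos: [0.5555, 0.1287, 0.2415]
ft_force: [-8.5, -0.3, 7.7]
ee_pos: [0.5575, 0.1286, 0.2381]
ft_force: [-8.5, -0.7, 8.6]
mouth along -32.7 lat [0.6 0.1 0.3] F [-8.5 -0.7  8.6] F along A 11.7
w [255.4956923  111.07236383] [255.7898092  131.24784763] s [295.47085298 210.23915895] [294.24716557 201.6157846 ]
(array([273.04761905,  70.01785714]), array([261,  60,  24,  29, 168], dtype=int32))
None
go [-0.     -0.      0.0002] turn -0.004 now [0.5575 0.1285 0.2383] az -94.02 tilt [ 0.     0.001 -1.   ] t 20.9
```

```bash
for i in 1 2 3; do python3 jog.py '[[0.0005,0,0.0009,0,0.02],[0.0005,0,0.0009,0,0.02],[0.0005,0,0.0009,0,0.02]]' 60 | grep -E 'ft|ee_pos'; python3 chk.py | grep along; done
```

```text
ee_pos: [0.558, 0.1285, 0.2374]
ft_force: [-7.3, 0.1, 8.2]
mouth along -33.5 lat [0.6 0.1 0.4] F [-7.3  0.1  8.2] F along A 10.7
ee_pos: [0.5584, 0.1285, 0.2365]
ft_force: [-9.7, 0.0, 9.8]
mouth along -34.5 lat [0.6 0.1 0.3] F [-9.7  0.   9.8] F along A 13.4
ee_pos: [0.559, 0.1285, 0.2358]
ft_force: [-9.2, 0.0, 9.1]
mouth along -35.5 lat [0.7 0.2 0.4] F [-9.2  0.   9.1] F along A 12.5
```

```bash
for i in 1 2 3 4; do python3 jog.py '[[0.0004,0,0.0007,0,0.02],[0.0004,0,0.0007,0,0.02],[0.0004,0,0.0007,0,0.02]]' 60 | grep -E 'ft'; python3 chk.py | grep along; done
```

```text
ft_force: [-9.2, -0.5, 9.7]
mouth along -36.3 lat [0.6 0.1 0.4] F [-9.2 -0.5  9.7] F along A 12.9
ft_force: [-8.7, -0.1, 9.5]
mouth along -37.1 lat [0.6 0.1 0.3] F [-8.7 -0.1  9.5] F along A 12.6
ft_force: [-9.8, -0.4, 10.0]
mouth along -37.9 lat [0.6 0.1 0.4] F [-9.8 -0.4 10. ] F along A 13.5
ft_force: [-9.0, -0.2, 10.8]
mouth along -38.6 lat [0.7 0.1 0.4] F [-9.  -0.2 10.8] F along A 13.9
```

Run:
```python
from pred import *
from scipy.optimize import least_squares
N=np.array([.612,.1247,.119])
s=r.read_state();M=R.from_quat(s['eef_rot']).as_matrix();d=cam('wrist');c=cam('scene')
im=d['img'].astype(int);print([tuple(im[v,256]) for v in range(240,262,1)])
g=cv2.cvtColor(d['img'],cv2.COLOR_RGB2GRAY);col=g[120:200,256];print(col.tolist())
for v in (150,160,170,180): 
  row=g[v,190:320];w=np.where(np.abs(np.diff(row.astype(int)))>25)[0]+190;print(v,w.tolist())
G=s['ee_pos']+.003*M[:,2]
def P(th,k,rad,p):   # seat on N; barrel part at k from nose (spring at rest)
  th=np.radians(th);u=-np.sin(th)*M[:,0]-np.cos(th)*M[:,2];n=np.cos(th)*M[:,0]-np.sin(th)*M[:,2]
  return N+(k/1000-.012-p)*u+rad*n
for th in (22,24,26,28,30):
  print(th,[proj(d,P(th,k,q,p))[1].round(1) for p in (.016,.019) for k,q in ((113,.017),(60,.017),(170,.017))],(M.T@(P(th,153,0,.018)-G)*1000).round(1))
```

```text
[(np.int64(60), np.int64(61), np.int64(60)), (np.int64(63), np.int64(62), np.int64(63)), (np.int64(61), np.int64(63), np.int64(62)), (np.int64(62), np.int64(64), np.int64(63)), (np.int64(62), np.int64(62), np.int64(62)), (np.int64(61), np.int64(63), np.int64(63)), (np.int64(60), np.int64(61), np.int64(62)), (np.int64(61), np.int64(61), np.int64(63)), (np.int64(61), np.int64(62), np.int64(62)), (np.int64(64), np.int64(65), np.int64(64)), (np.int64(201), np.int64(210), np.int64(205)), (np.int64(162), np.int64(189), np.int64(215)), (np.int64(36), np.int64(107), np.int64(207)), (np.int64(10), np.int64(101), np.int64(207)), (np.int64(10), np.int64(102), np.int64(207)), (np.int64(27), np.int64(101), np.int64(202)), (np.int64(81), np.int64(99), np.int64(125)), (np.int64(101), np.int64(104), np.int64(110)), (np.int64(105), np.int64(109), np.int64(114)), (np.int64(111), np.int64(117), np.int64(121)), (np.int64(116), np.int64(120), np.int64(125)), (np.int64(122), np.int64(128), np.int64(133))]
[241, 205, 135, 176, 121, 171, 142, 154, 220, 219, 217, 221, 216, 173, 194, 121, 157, 183, 150, 139, 
[... 392 characters left out ...]
3, 274, 279, 280, 281]
22 [np.float64(178.5), np.float64(135.6), np.float64(255.0), np.float64(175.5), np.float64(133.7), np.float64(249.8)] [ 5.4  0.2 -2.9]
24 [np.float64(183.1), np.float64(137.3), np.float64(262.6), np.float64(179.9), np.float64(135.3), np.float64(257.3)] [ 1.5  0.2 -1.3]
26 [np.float64(187.5), np.float64(139.0), np.float64(269.5), np.float64(184.2), np.float64(136.9), np.float64(264.2)] [-2.4  0.2  0.6]
28 [np.float64(191.7), np.float64(140.7), np.float64(275.8), np.float64(188.3), np.float64(138.4), np.float64(270.4)] [-6.2  0.2  2.5]
30 [np.float64(195.8), np.float64(142.4), np.float64(281.4), np.float64(192.2), np.float64(140.0), np.float64(276.1)] [-10.    0.2   4.6]
```

Fitting the grip edge (v=174.7) and cap edge (v=250.5) puts the gun at about 22°, which is 8° short of square. With the snapped nipple as the pivot and a lighter grip, I'll swing the gripper around it towards the robot.

```bash
cat > ang.py <<'E'
from pred import *
from scipy.optimize import least_squares
N=np.array([.612,.1247,.119])
s=r.read_state();M=R.from_quat(s['eef_rot']).as_matrix();d=cam('wrist')
g=cv2.cvtColor(d['img'],cv2.COLOR_RGB2GRAY).astype(int);hs=d['hsv']
v0=next(v for v in range(150,230) if g[v,256]<100 and g[v+4,256]<100);a=v0-.3*1
v1=next((v for v in range(v0+25,300) if g[v,256]>95),None)
def P(th,k,rad,p):
  th=np.radians(th);u=-np.sin(th)*M[:,0]-np.cos(th)*M[:,2];n=np.cos(th)*M[:,0]-np.sin(th)*M[:,2]
  return N+(k/1000-.012-p)*u+rad*n
def res(x): return [proj(d,P(x[0],113,.017,x[1]/1000))[1]-a,proj(d,P(x[0],170,.017,x[1]/1000))[1]-(v1-.5)]
o=least_squares(res,[25,18])
o1=[round(float(least_squares(lambda x:res([x[0],p])[:1],[25]).x[0]),1) for p in (16,18,20)]
F=s['ft_force'];print('rows',v0,v1,'th,p',o.x.round(1),'th(113 only; p=16,18,20)',o1,'F',F.round(1),'along',round(float(F@A)+3,1),'t',round(float(s['time']),1))
E
python3 ang.py
python3 jog.py '[[-0.001,0,0.0004,0,0.02],[-0.002,0,0.0008,0,0.02],[-0.003,0,0.0012,0,0.02],[-0.004,0,0.0016,0,0.02],[-0.006,0,0.0026,0,0.02],[-0.006,0,0.0026,0,0.02]]' 30 | grep -E 'grip|width'
python3 ang.py
```

```text
rows 175 250 th,p [14.7 -1.1] th(113 only; p=16,18,20) [20.4, 21.2, 22.1] F [-10.3  -0.2   9.8] along 16.7 t 23.8
width: 0.0334
grip_force: 30.0
rows 174 250 th,p [23.3 18.1] th(113 only; p=16,18,20) [22.7, 23.6, 24.5] F [-5.   0.2 11.8] along 15.7 t 24.4
```

```bash
python3 jog.py '[[-0.0015,0,0.0007,0,0.02],[-0.003,0,0.0014,0,0.02],[-0.0045,0,0.0022,0,0.02],[-0.006,0,0.003,0,0.02],[-0.006,0,0.003,0,0.02]]' 30 | grep -E 'grip|width'
python3 ang.py
python3 jog.py '[[-0.001,0,0.0005,0,0.02],[-0.002,0,0.0011,0,0.02],[-0.003,0,0.0016,0,0.02],[-0.004,0,0.0022,0,0.02],[-0.004,0,0.0022,0,0.02]]' 30 | grep -E 'grip|width'
python3 ang.py
```

```text
width: 0.0338
grip_force: 30.0
rows 171 251 th,p [29.8 25.4] th(113 only; p=16,18,20) [25.3, 26.2, 27.2] F [-6.  -1.3 11.9] along 16.3 t 25.0
width: 0.0339
grip_force: 30.0
rows 169 252 th,p [47.3 43.7] th(113 only; p=16,18,20) [27.0, 28.0, 29.0] F [-5.4 -1.4 11.7] along 15.8 t 25.6
```

```bash
python3 jog.py '[[-0.001,0,0.0005,0,0.02],[-0.002,0,0.0011,0,0.02],[-0.003,0,0.0016,0,0.02],[-0.004,0,0.0022,0,0.02],[-0.004,0,0.0022,0,0.02]]' 30 | grep -E 'grip|width'
python3 ang.py; python3 chk.py | tail -1
```

```text
width: 0.0339
grip_force: 30.0
rows 167 253 th,p [39.6 32.9] th(113 only; p=16,18,20) [28.8, 29.9, 31.0] F [-6.  -0.5 11.9] along 16.3 t 26.1
go [-0.  0.  0.] turn -0.004 now [0.5418 0.13   0.2238] az -94.02 tilt [ 0.004  0.002 -1.   ] t 26.25
```

Run:
```python
from pred import *
from scipy.optimize import least_squares
s=r.read_state();M=R.from_quat(s['eef_rot']).as_matrix();d=cam('wrist');c=cam('scene');T=s['ee_pos'];T0=np.array([.4230,-.1432,.328])
def f(T,x,k,rad):
  th,e,q=np.radians(x[0]),x[1]/1000,x[2]/1000;u=-np.sin(th)*M[:,0]-np.cos(th)*M[:,2];n=np.cos(th)*M[:,0]-np.sin(th)*M[:,2]
  return T+.003*M[:,2]+q*M[:,0]+(k/1000-.151+e)*u+rad*n
p0=np.array([192.433,154.818]);p1=np.array([203.100,198.598]);w=(p1-p0)/np.linalg.norm(p1-p0)
sc=lambda k:p0+(p1-p0)*(125-k)/150
def res(x): return np.array([proj(d,f(T,x,113,.017))[1]-171.3,proj(d,f(T,x,170,.017))[1]-250.7,proj(d,f(T,x,0,.0155))[1]-97.7,
  3*((proj(c,f(T0,x,113,.013))-sc(108.5))@w),3*((proj(c,f(T0,x,0,0))-sc(.3))@w)])
for sel in ([0,1,2],[0,1,2,3,4]):
  o=least_squares(lambda x:res(x)[sel],[28,-3,2]);print('pre',sel,o.x.round(1),res(o.x).round(1))
for e in (0,-2,-4,-6):
  o=least_squares(lambda x:res([x[0],e,x[1]])[:3],[28,2]);print('pre e',e,o.x.round(1),res([o.x[0],e,o.x[1]]).round(1))
# now: rows 113/170 only, for given axial e
for e in (0,-2,-4,-6):
  for tag,a,b in (('before swing',174.7,250.5),('now',166.7,252.5)):
    o=least_squares(lambda x:[proj(d,f(T,[x[0],e,x[1]],113,.017))[1]-a,proj(d,f(T,[x[0],e,x[1]],170,.017))[1]-b],[28,2]);print(tag,e,o.x.round(1))
h=d['hsv'];print('lip/rod rows',cv2.cvtColor(d['img'],cv2.COLOR_RGB2GRAY)[95:170,256].tolist())
```

```text
pre [0, 1, 2] [23.4  6.6 12.6] [-0.   0.   0.  -2.5 -8.9]
pre [0, 1, 2, 3, 4] [26.4 -7.7  1.4] [ 1.7 -0.6 -1.6  1.9 -2.1]
pre e 0 [24.6  7.6] [ 0.9 -0.5 -0.4 -0.4 -5.9]
pre e -2 [25.  6.] [ 1.1 -0.7 -0.5  0.2 -5. ]
pre e -4 [25.4  4.5] [ 1.4 -0.8 -0.6  0.8 -4.1]
pre e -6 [25.7  2.9] [ 1.6 -1.  -0.7  1.4 -3.2]
before swing 0 [23.   6.6]
now 0 [30.1  9.1]
before swing -2 [23.6  5.2]
now -2 [30.9  7.5]
before swing -4 [24.3  3.6]
now -4 [31.6  5.8]
before swing -6 [24.9  2.1]
now -6 [32.3  4.2]
lip/rod rows [247, 247, 244, 232, 231, 230, 238, 240, 206, 156, 169, 159, 133, 212, 124, 147, 217, 228, 227, 226, 229, 241, 224, 219, 223, 158, 125, 177, 229, 138, 124, 172, 232, 232, 232, 231, 231, 231, 230, 231, 231, 230, 230, 230, 230, 230, 230, 230, 228, 229, 229, 229, 229, 229, 229, 228, 228, 228, 228, 228, 228, 227, 228, 227, 227, 227, 227, 222, 214, 213, 213, 213, 87, 65, 63]
```

Both estimates now put the gun at about 30–32°. I'll firm the grip and feel for the plunger's end in small pushes, with averaged forces.

```bash
cat > avg.py <<'E'
from pred import *
X=[]
for _ in range(6): r.camera('scene');s=r.read_state();X.append(s['ft_force'])
X=np.array(X);print('F',X.mean(0).round(2),'along',round(float(X.mean(0)@A)+3.3,2),'+-',round(float((X@A).std()/2.4),2),s['ee_pos'].round(4),round(float(s['width']),4),round(float(s['time']),1))
E
python3 jog.py '[[0,0,0,0,0.02],[0,0,0,0,0.02],[0,0,0,0,0.02]]' 60 | grep grip; python3 avg.py
for i in 1 2; do python3 jog.py '[[0.0005,0,0.0009,0,0.02],[0.0005,0,0.0009,0,0.02],[0.0005,0,0.0009,0,0.02]]' 60 | grep grip; python3 avg.py; done
```

```text
grip_force: 60.0
F [-6.47 -0.27 11.72] along 16.67 +- 0.27 [0.5419 0.1299 0.2238] 0.0331 26.9
grip_force: 60.0
F [-6.33 -0.25 12.2 ] along 17.01 +- 0.18 [0.5424 0.1299 0.223 ] 0.0333 27.6
grip_force: 60.0
F [-8.86 -0.42 15.42] along 21.06 +- 0.14 [0.5428 0.1299 0.2224] 0.0328 28.1
```

The force jumped, so the plunger is on its hard stop at 20 mm. I'll ease back about 1.5 mm and do a last check.

```bash
python3 jog.py '[[-0.0007,0,-0.0013,0,0.02],[-0.0007,0,-0.0013,0,0.02],[-0.0007,0,-0.0013,0,0.02],[-0.0007,0,-0.0013,0,0.02]]' 60 | grep grip; python3 avg.py; python3 ang.py
python3 -c "
from h import *
c=cam('top');b=blob(c,*RED,(252,148,275,175));print(b)
c=cam('wrist');b=blob(c,*RED,(320,60,512,380));print(b);print(proj(c,[.6538,-.017,.197]))
c=cam('scene');b=blob(c,*RED,(245,200,275,228));print(b)"
```

```text
grip_force: 60.0
F [-6.33 -0.07 12.12] along 16.96 +- 0.19 [0.5422 0.1299 0.2233] 0.0328 28.9
rows 168 253 th,p [48.4 41.8] th(113 only; p=16,18,20) [28.9, 29.9, 31.0] F [-5.6 -0.  12.6] along 16.7 t 28.9
(array([261.67857143, 161.375     ]), array([258, 158,   8,   8,  56], dtype=int32))
(array([466.34303216,  67.86370597]), array([444,  60,  44,  20, 653], dtype=int32))
[465.92844257  55.56695578]
(array([260.14893617, 213.87234043]), array([255, 209,  12,  11,  94], dtype=int32))
```

The lever knob is at exactly its starting pixels, the gun is at about 30.5° and the plunger is in about 19 mm. I'm handing in.

```bash
python3 -c "
from bench import r
print(r.close_job())"
```

```text
the job is handed in; nothing more can be done
None
```

I vented the lever and eased it back to rest, snapped the gun onto the nipple at about 30°, and handed the job in at about 29 s still gripping it with the plunger about 19 of 20 mm in; the hand-in returned no verdict, so success isn't confirmed.

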